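Book out a picked kit on the pick-to-light strip

TASK

The kit in the grey tray has already been picked by hand from the yellow bins; now book it out on the pick-to-light strip in pick-list order. With the fingertips, lightly press and let go the round confirm button in front of the bin of bolts, then the one in front of the flat washers, then the one in front of the hex nuts, and last the wide bar key on the control box at the left end of the strip (seen from the robot) to close the order. Press no other key, pick nothing up, and leave the bins and everything else on the bench where they are.

Things in the scene. Friction and masses are not known exactly. Their poses are not given: they have to be found in the camera images.
- bin_bolts: Yellow open-front parts bin holding hex-head bolts 80 mm long. Loose, 170 mm deep (its x), 105 mm wide (its y), 78 mm high at the back, 40 mm at its front lip; origin at the centre of its underside; its front (-x side) faces the robot and the strip. The five bins stand side by side in any order, 115 mm apart.
- conf_bolts_top (a point): Centre of the top of the round white confirm button (24 mm across) in front of the bin of bolts, about 55 mm above the bench; it moves with the button. It stands 9 mm proud, on the right half of a grey display unit (50 mm deep, 88 wide) on the rail along the bins' fronts. Face and button lean 15 degrees towards the robot; its far rim stands 3 mm above the centre; a straight downward push works. All five units look alike.
- conf_bolts (a joint): Travel of the round confirm button on the unit in front of the bin of bolts, m: 0 up, 0.006 fully pressed; it counts as pressed from 0.003. Spring: 1.5 N to start, 5.5 N at full travel; it springs back when let go.
- bin_washers: Yellow open-front parts bin holding flat round washers 42 mm across with a round hole. Loose, 170 mm deep (its x), 105 mm wide (its y), 78 mm high at the back, 40 mm at its front lip; origin at the centre of its underside; its front (-x side) faces the robot and the strip. The five bins stand side by side in any order, 115 mm apart.
- conf_washers_top (a point): Centre of the top of the round white confirm button (24 mm across) in front of the bin of washers, about 55 mm above the bench; it moves with the button. It stands 9 mm proud, on the right half of a grey display unit (50 mm deep, 88 wide) on the rail along the bins' fronts. Face and button lean 15 degrees towards the robot; its far rim stands 3 mm above the centre; a straight downward push works. All five units look alike.
- conf_washers (a joint): Travel of the round confirm button on the unit in front of the bin of washers, m: 0 up, 0.006 fully pressed; it counts as pressed from 0.003. Spring: 1.5 N to start, 5.5 N at full travel; it springs back when let go.
- bin_nuts: Yellow open-front parts bin holding thick hex nuts 33 mm across. Loose, 170 mm deep (its x), 105 mm wide (its y), 78 mm high at the back, 40 mm at its front lip; origin at the centre of its underside; its front (-x side) faces the robot and the strip. The five bins stand side by side in any order, 115 mm apart.
- conf_nuts_top (a point): Centre of the top of the round white confirm button (24 mm across) in front of the bin of nuts, about 55 mm above the bench; it moves with the button. It stands 9 mm proud, on the right half of a grey display unit (50 mm deep, 88 wide) on the rail along the bins' fronts. Face and button lean 15 degrees towards the robot; its far rim stands 3 mm above the centre; a straight downward push works. All five units look alike.
- conf_nuts (a joint): Travel of the round confirm button on the unit in front of the bin of nuts, m: 0 up, 0.006 fully pressed; it counts as pressed from 0.003. Spring: 1.5 N to start, 5.5 N at full travel; it springs back when let go.
- bin_tubes: Yellow open-front parts bin holding plain round tube spacers 44 mm long, 22 mm across. Loose, 170 mm deep (its x), 105 mm wide (its y), 78 mm high at the back, 40 mm at its front lip; origin at the centre of its underside; its front (-x side) faces the robot and the strip. The five bins stand side by side in any order, 115 mm apart.
- conf_tubes (a joint): Travel of the round confirm button on the unit in front of the bin of tubes, m: 0 up, 0.006 fully pressed; it counts as pressed from 0.003. Spring: 1.5 N to start, 5.5 N at full travel; it springs back when let go. Not to be pressed. The button lies 120 mm in front (-x) of that bin's origin and 23 mm to its right (-y), 55 mm above the bench.
- bin_brackets: Yellow open-front parts bin holding small L-shaped angle brackets 42 by 42 mm. Loose, 170 mm deep (its x), 105 mm wide (its y), 78 mm high at the back, 40 mm at its front lip; origin at the centre of its underside; its front (-x side) faces the robot and the strip. The five bins stand side by side in any order, 115 mm apart.
- conf_brackets (a joint): Travel of the round confirm button on the unit in front of the bin of brackets, m: 0 up, 0.006 fully pressed; it counts as pressed from 0.003. Spring: 1.5 N to start, 5.5 N at full travel; it springs back when let go. Not to be pressed. The button lies 120 mm in front (-x) of that bin's origin and 23 mm to its right (-y), 55 mm above the bench.
- box: Grey control box at the left (+y) end of the rail, 120 by 120 mm, 23 mm high in front and 54 at the back, fixed; origin at the centre of its underside. On its face, which leans 15 degrees towards the robot (its -x side): a display, the wide bar key along the front edge, and a small round cancel key at the far right.
- bar_top (a point): Centre of the top of the wide white bar key (66 mm along y, 22 along x), about 39 mm above the bench; it moves with the key. It stands 9 mm proud near the front edge of the grey control box (120 by 120 mm, 23 mm high in front, 54 at the back, fixed) at the left (+y) end of the rail. Face and key lean 15 degrees towards the robot; a straight downward push works too.
- bar (a joint): Travel of the bar key, m: 0 up, 0.006 fully pressed, counts from 0.003; 1.5 N to start, 5.5 N at full travel, springs back.
- cancel (a joint): Travel of the small round cancel key (16 mm across) at the far right of the control box, 70 mm from the middle of the bar key; m, 0 up, 0.004 pressed. Not to be pressed.
- kit_tray: Grey tray 150 by 210 by 45 mm with the already picked kit (bolts, washers, nuts in three compartments). Loose; origin at the centre of its underside, roughly. To be left alone.
- stray_bolt: A single hex-head bolt lying on the bench in front of the strip, 80 mm long, 28 mm high; head towards its -x. Loose; origin at the centre of its underside, roughly. To be left alone.
- glue: Small white bottle with black cap standing in front of the strip, 30 mm across, 75 mm high. Loose; origin at the centre of its underside, roughly. To be left alone.
- cutter: Black box cutter lying flat along the front of the rail, 155 mm long, 18 mm high. Loose; origin at the centre of its underside, roughly. To be left alone.
- scanner: Grey hand-held barcode scanner lying on its side, about 110 by 160 by 50 mm. Loose; origin at the centre of its underside, roughly. To be left alone.
- tape_measure: Black pocket tape measure standing on edge, 70 by 36 by 62 mm, behind the control box. Loose; origin at the centre of its underside, roughly. To be left alone.
- carton: Small open carton 150 by 110 mm, 85 mm high with flaps spread, right of the bins. Loose; origin at the centre of its underside, roughly. To be left alone.

How it is judged (in metres and radians):
On the way, in this order (a step that is already met when the one before it is completed fails the run):
1. the confirm button in front of the bolts is pressed (pressed in at least 3 mm of 6 mm by the fingers while every other key is up) (value of joint conf_bolts above 0.003 m and value of joint each of conf_washers, conf_nuts, conf_tubes, conf_brackets, bar, cancel below 0.001 m and contact force between the fingers and anything else above 0.3 N), for 0.04 s.
2. then the one in front of the washers (pressed in at least 3 mm of 6 mm by the fingers while every other key is up) (value of joint conf_washers above 0.003 m and value of joint each of conf_bolts, conf_nuts, conf_tubes, conf_brackets, bar, cancel below 0.001 m and contact force between the fingers and anything else above 0.3 N), for 0.04 s.
3. then the one in front of the nuts (pressed in at least 3 mm of 6 mm by the fingers while every other key is up) (value of joint conf_nuts above 0.003 m and value of joint each of conf_bolts, conf_washers, conf_tubes, conf_brackets, bar, cancel below 0.001 m and contact force between the fingers and anything else above 0.3 N), for 0.04 s.
4. last, the wide bar key on the control box (pressed in at least 3 mm of 6 mm by the fingers while every other key is up) (value of joint bar above 0.003 m and value of joint each of conf_bolts, conf_washers, conf_nuts, conf_tubes, conf_brackets, cancel below 0.001 m and contact force between the fingers and anything else above 0.3 N), for 0.04 s.
At the end, for the whole second after the job is handed in: The three confirm buttons (bolts, washers, nuts) and then the bar key have each been pressed in by at least half their 6 mm travel, in that order and one at a time; all keys are up again (within 1 mm); the bins are at rest within 20 mm of where they were and everything else loose within 30 mm (value of joint each of conf_bolts, conf_washers, conf_nuts, conf_tubes, conf_brackets, bar, cancel below 0.001 m and distance of each of bin_bolts, bin_washers, bin_nuts, bin_tubes, bin_brackets from where it was at the start of the episode below 0.02 m and linear speed of each of bin_bolts, bin_washers, bin_nuts, bin_tubes, bin_brackets below 0.02 m/s and distance of each of kit_tray, stray_bolt, glue, cutter, scanner, tape_measure, carton from where it was at the start of the episode below 0.03 m); the robot touches nothing.
It fails at once if a wrong key is pressed (the confirm buttons of the tubes or brackets, or the cancel key, in by more than 2 mm) (value of joint any of conf_tubes, conf_brackets, cancel above 0.002 m).
It fails at once if the fingers press on anything with more than 25 N (contact force between the fingers and anything else above 25 N).
It fails at once if a bin is shoved more than 20 mm, lifted more than 15 mm or tipped (distance of any of bin_bolts, bin_washers, bin_nuts, bin_tubes, bin_brackets from where it was at the start of the episode above 0.02 m or height (world z) of any of bin_bolts, bin_washers, bin_nuts, bin_tubes, bin_brackets above 0.015 m or angle between any of bin_bolts, bin_washers, bin_nuts, bin_tubes, bin_brackets's own z axis and vertical above 0.2 rad).
It fails at once if anything else loose on the bench is moved more than 30 mm or lifted more than 20 mm (distance of any of kit_tray, stray_bolt, glue, cutter, scanner, tape_measure, carton from where it was at the start of the episode above 0.03 m or height (world z) of any of kit_tray, stray_bolt, glue, cutter, scanner, tape_measure, carton above 0.02 m).
It also fails if it takes over 51 s, if anything falls off the work surface, if the arm or the gripper's body presses on something with over 40 N, if the wrist force passes 120 N, or if a joint passes its speed limit or range.

ROBOT

A 6-joint arm with a two-finger parallel gripper is mounted at the origin on the work surface. World frame = base frame: x ahead of the robot, y to its left, z up, the work surface at z = 0. Lengths are in mm, angles in rad, forces in N, time in s.
With the tool pointing down it reaches from about 275 to 750 mm from the base axis. Payload 10.2 kg.
Tool frame: the origin (TCP) lies between the finger pads; the fingertips stand 11 mm ahead of it and the grasp point (between the pads) lies 8 mm behind it; z points along the fingers, y is the line along which they close (so a half turn about z gives the same grasp; the last joint's range is limited). The gripper opens to 85 mm and grips with 20 to 120 N. Pads are 22 mm wide; open, the fingers measure 114 mm over their backs; the gripper's body (76 mm by 85 mm) begins 54 mm behind the grasp point. The pads swing forward as they close: fully open they stand 13 mm farther back than shut.
Start: joints at [-1.368, 0.313, 1.498, -0, 1.331, -0.223], TCP at [216.839, -478.134, 242.294] pointing down, gripper open.
Joint ranges: [-2.94, 2.94], [-0.97, 2.17], [0.19, 2.56], [-1.23, 4.37], [0.02, 3.11], [-2.88, 2.88]. Speed limits (rad/s): [2.39, 2.39, 3.01, 3.14, 3.14, 3.14].

INTERFACE

Orientations are given as a unit quaternion [w, x, y, z].
In Python, from rig import sense, eyes, finish_job gives the robot as it stands.
- The arm moves only by the shell command python3 -m jog 'ROWS' [FORCE]. ROWS is JSON, a list of rows, each a list of 7 numbers: the shift along the tool's x, y, z in m, then the turn, a rotation vector about the tool's x, y, z in rad, then the finger opening in m, from 0 to 0.0854. In form: [[dx, dy, dz, rx, ry, rz, gripper], ...]. A call has 1 to 5 rows; each row shifts and turns the commanded pose from where the row before left it, along the tool's axes as they then stand; what a row does not reach is not made up. A row lasts 1/10 s, in which the tool goes at most 50 mm and 8.59 degrees, less where a joint would pass 70% of its speed; a pose out of reach is approached as far as the arm can. A call is refused whole if a number of a shift passes 0.05 or a number of a turn 0.15, either way. A call with a gripper value outside its range is refused whole. The fingers move at their own pace and stop on an object; FORCE is the grip in N (left out, the last holds). Time passes only in rows, so rows that do not move let the fingers close. It gives the time, the measured TCP pose, the force, the opening and the grip force at its end, in the units of the state.
- sense(): the state, without advancing time (a new reading comes with each control period).
- eyes.capture(name): name is "side" or "top" or "wrist"; returns the picture (400x640x3 uint8, red, green, blue); there is no depth.
- eyes.calibration(name): a dict with "fx", "fy", "cx", "cy" (pixels), "cam_to_world" (4x4, takes a point from camera to world coordinates); the wrist camera has in their place "mount" (4x4, takes a point from camera to tool coordinates, whose origin is the TCP and whose axes are the flange's). Camera axes: x right, y down, z forward; pixel columns grow to the right and rows downward; lengths in mm; the calibration is good to about 2 mm. A picture is of the moment at which its call begins: read the wrist's pose just before it. calibration takes no time and is no camera call.
- finish_job(): hands the job in; it is judged then, once.
The state is a dict: "time_s": time; "joints": joint angles; "dq": joint speeds; "tau": joint torques, N m; "eef_pos": TCP position; "ee_rot": TCP orientation; "force": force on the tool from outside, world axes, zero at the start; "wrist_torque": the same for the moment, N m; "grip_width": opening from 0.0 (shut) to 1.0 (fully open); "grip_force": force on a finger pad.
Only numpy, scipy, OpenCV 4.12 (cv2) and the standard library are available. Lean on these libraries where they do the work, as an engineer would, in place of code of your own. Each camera call takes 0.05 s, during which the arm holds its last target. There are 200 camera calls.

## Working session

There is one attempt and no reset: what is moved stays moved. The work goes in short steps, Python scripts to look and compute and a shell command to move; the robot and the scene stay as the last step left them, time stands still between calls to the robot, and variables do not carry over. Pictures are saved under pics/ and viewed, at most 10 in all, crops included, and the job is handed in when it is done.

```bash
mkdir -p pics; python3 - <<'E'
from rig import sense, eyes
import cv2, json
for n in ("top","side"):
    cv2.imwrite(f"pics/{n}0.png",eyes.capture(n)[:,:,::-1]); c=eyes.calibration(n); print(n,c)
print(eyes.calibration("wrist")); s=sense(); print(s['time_s'],s['eef_pos'],s['ee_rot'],s['grip_width'],s['force'])
E
```

```text
top {'fx': 493.5549376918986, 'fy': 493.5549376918986, 'cx': 325.48598699955727, 'cy': 199.57732057053957, 'cam_to_world': array([[-4.24650669e-03, -9.86508583e-01,  1.63654461e-01,
         2.71784378e+02],
       [-9.99953764e-01,  5.60107970e-03,  7.81648632e-03,
        -5.72039144e+01],
       [-8.62767252e-03, -1.63613701e-01, -9.86486756e-01,
         1.31157970e+03],
       [ 0.00000000e+00,  0.00000000e+00,  0.00000000e+00,
         1.00000000e+00]])}
side {'fx': 511.8731470268508, 'fy': 511.8731470268508, 'cx': 314.5418117800416, 'cy': 194.51129900834016, 'cam_to_world': array([[-9.56414310e-01, -1.81271463e-01,  2.28937383e-01,
         1.61349672e+02],
       [-2.91734150e-01,  6.27403009e-01, -7.21981060e-01,
         9.99572034e+02],
       [-1.27614402e-02, -7.57301869e-01, -6.52940291e-01,
         9.98273886e+02],
       [ 0.00000000e+00,  0.00000000e+00,  0.00000000e+00,
         1.00000000e+00]])}
{'fx': 346.9697862478997, 'fy': 346.9697862478997, 'cx': 319.299910113406, 'cy': 199.85982605446833, 'mount': array([[-1.94450782e-05, -9.48676681e-01, -3.16247616e-01,
         8.10692380e+01],
       [ 9.99999959e-01,  7.22448584e-05, -2.78206334e-04,
        -4.00610402e-01],
       [ 2.86775126e-04, -3.16247608e-01,  9.48676640e-01,
        -1.31088393e+02],
       [ 0.00000000e+00,  0.00000000e+00,  0.00000000e+00,
         1.00000000e+00]])}
0.1 [ 216.80409417 -477.91284577  241.80208704] [-5.69360637e-04  9.77426554e-01  2.11274718e-01  2.21567505e-05] 0.9947097483127338 [ 0.79393068  0.13345241 -0.1965631 ]
```

View pics/top0.png

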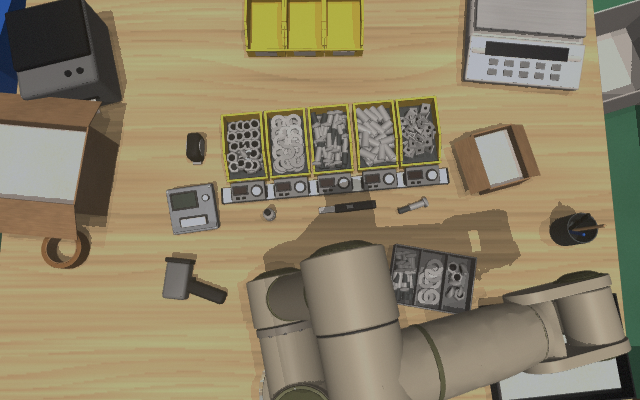

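View pics/side0.png

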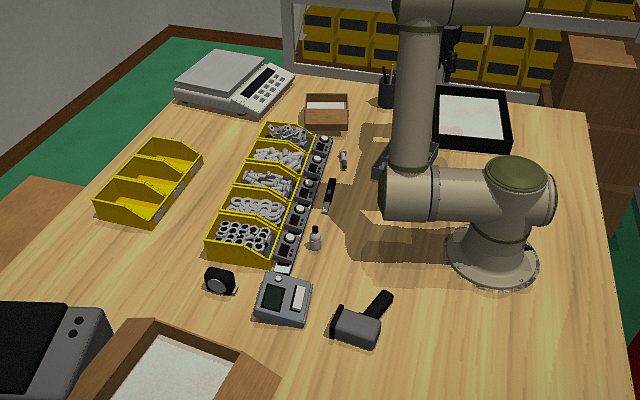

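The top view shows five bins, left to right at columns 243, 287, 330, 375 and 418 (row ~140). Their units are along row ~185, with the control box at (193,208). I'll enlarge it to read the contents and buttons.

```bash
python3 - <<'E'
import cv2
a=cv2.imread("pics/top0.png")[90:240,160:460]; b=cv2.imread("pics/side0.png")[115:330,195:355]
cv2.imwrite("pics/top_c.png",cv2.resize(a,(800,400),interpolation=cv2.INTER_CUBIC))
cv2.imwrite("pics/side_c.png",cv2.resize(b,None,fx=2.75,fy=2.75,interpolation=cv2.INTER_CUBIC))
E
```

```text
(no output)
```

View pics/top_c.png

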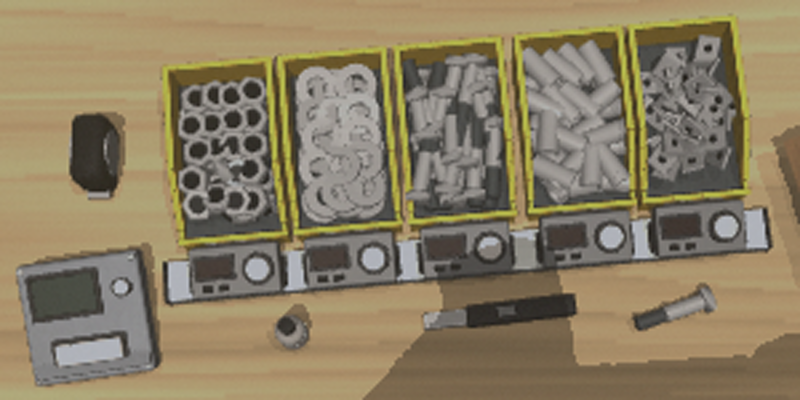

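View pics/side_c.png

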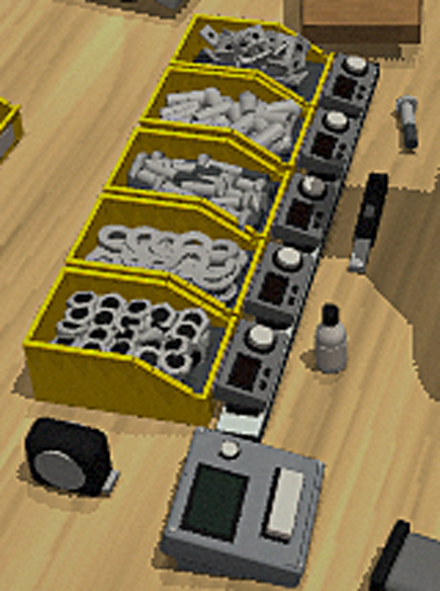

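The crops give the bin order, left to right: hex nuts, washers, bolts, tubes, brackets. Button centres in the top crop are nuts (258,268), washers (372,258), bolts (490,247), tubes (611,237), brackets (726,226), bar (90,349) and cancel (120,287). In the side crop they are (261,336), (289,259), (313,188), (337,122), (355,66), (285,503) and (230,449). I'll refine these and triangulate.

```bash
cat > h.py <<'E'
import numpy as np, cv2
from rig import eyes
def ray(c,p,M=None):
    M=c["cam_to_world"] if M is None else M
    d=M[:3,:3]@[(p[0]-c["cx"])/c["fx"],(p[1]-c["cy"])/c["fy"],1]; return M[:3,3],d/np.linalg.norm(d)
def plane(r,z): o,d=r; return o+d*(z-o[2])/d[2]
def tri(r1,r2):
    A=np.stack([r1[1],-r2[1]],1); t=np.linalg.lstsq(A,r2[0]-r1[0],rcond=None)[0]
    a=r1[0]+r1[1]*t[0]; b=r2[0]+r2[1]*t[1]; return (a+b)/2,np.linalg.norm(a-b)
def refine(img,p,rad,thr):
    "centroid of bright, unsaturated blob component near p"
    s=6;x,y=int(p[0])-rad,int(p[1])-rad
    g=cv2.resize(img[y:y+2*rad+1,x:x+2*rad+1],None,fx=s,fy=s,interpolation=cv2.INTER_CUBIC).min(2) if 0 else cv2.resize(cv2.cvtColor(img[y:y+2*rad+1,x:x+2*rad+1],cv2.COLOR_BGR2GRAY),None,fx=s,fy=s,interpolation=cv2.INTER_CUBIC)
    n,l,st,ce=cv2.connectedComponentsWithStats((g>thr).astype(np.uint8))
    k=1+np.argmin([np.hypot(*(c-g.shape[0]/2)) for c in ce[1:]])
    return (ce[k]+.5)/s-.5+[x,y],st[k][2:]/s
E
python3 - <<'E'
from h import *
T=cv2.imread("pics/top0.png");S=cv2.imread("pics/side0.png");ct,cs=eyes.calibration("top"),eyes.calibration("side")
P=dict(nuts=((258,268),(261,336)),washers=((372,258),(289,259)),bolts=((490,247),(313,188)),tubes=((611,237),(337,122)),brackets=((726,226),(355,66)),bar=((90,349),(285,503)),cancel=((120,287),(230,449)))
for k,(a,b) in P.items():
    a=np.array(a)/2.6667+[160,90]; b=np.array(b)/2.75+[195,115]
    r=15 if k=='bar' else 8
    ra,sa=refine(T,a,r,150); rb,sb=refine(S,b,r+4,165)
    z=39 if k=='bar' else 55
    print(k,ra.round(1),a.round(1),sa.round(1),rb.round(1),b.round(1),sb.round(1),tri(ray(ct,a),ray(cs,b))[0].round(1),plane(ray(ct,ra),z).round(1),plane(ray(ct,a),z).round(1),plane(ray(cs,b),z).round(1))
E
```

```text
nuts [256.  190.4] [256.7 190.5] [  8.7   7.8 313.2] [289.7 236.3] [289.9 237.2] [  7.8   6.5 238.7] [505.7 131.4  50.9] [505.3 132.8  55. ] [505.1 130.8  55. ] [503.9 135.2  55. ]
washers [299.5 186.5] [299.5 186.7] [  7.8   7.8 305.2] [299.7 207.5] [300.1 209.2] [  7.7   5.7 198.3] [514.9  20.3  49.2] [515.   20.1  55. ] [514.4  20.   55. ] [512.1  26.3  55. ]
bolts [342.7 180.5] [343.7 182.6] [  7.3   4.2 113. ] [306.7 181. ] [308.8 183.4] [ 3.5  4.5 55.3] [525.8 -95.1  47.2] [530.3 -92.3  55. ] [524.6 -94.8  55. ] [522.4 -86.1  55. ]
tubes [388.8 178.4] [389.1 178.9] [  8.5   8.  309.2] [317.  157.6] [317.5 159.4] [  6.7   4.3 129.7] [ 534.9 -213.7   47.3] [ 535.  -211.9   55. ] [ 533.8 -212.7   55. ] [ 531.4 -203.9   55. ]
brackets [431.9 174.6] [432.2 174.7] [  8.5   7.7 311. ] [324.2 137.3] [324.1 139. ] [  6.5   4.  114.8] [ 546.  -326.7   46.1] [ 544.6 -324.    55. ] [ 544.  -324.9   55. ] [ 542.5 -314.4   55. ]
bar [192.9 221.6] [193.7 220.9] [  24.8   10.8 1084. ] [298.6 296.9] [298.6 297.9] [  12.5   24.  1096.2] [428.4 297.2  33.1] [426.9 297.9  39. ] [428.7 295.8  39. ] [425.8 301.5  39. ]
cancel [204.8 197.2] [205.  197.6] [  5.2   4.8 114.7] [278.  277.7] [278.6 278.3] [  5.5   5.  118.8] [487.9 266.3  48.1] [488.2 265.2  55. ] [487.1 264.6  55. ] [485.1 271.6  55. ]
```

Spacing and tilt agree with 115 mm pitch and a strip yaw of about 0.086 rad. The targets are bolts (525,-95), washers (515,19.5), nuts (505,132) and bar (427,297). I'll shut the gripper, align the yaw and move over the bolts unit.

```bash
python3 -m jog '[[0,0,0,0,0,0.113,0],[0,0,0,0,0,0.113,0],[0,0,0,0,0,0.113,0],[0,0,0,0,0,0,0],[0,0,0,0,0,0,0]]' 30
python3 -m jog '[[0.03,-0.03,0,0,0,0,0],[0.03,-0.03,0,0,0,0,0],[0.03,-0.03,0,0,0,0,0],[0.03,-0.03,0,0,0,0,0],[0.03,-0.03,0,0,0,0,0]]'
python3 -m jog '[[0.03,-0.03,0,0,0,0,0],[0.03,-0.03,0,0,0,0,0],[0.03,-0.03,0,0,0,0,0],[0.03,-0.03,0,0,0,0,0],[0,0,0,0,0,0,0]]'
```

```text
time_s: 0.6
eef_pos: [216.8, -478.0, 242.1]
ee_rot: [-0.0, 0.999, 0.045, -0.0]
force: [0.4, 0.3, 0.4]
grip_width: 0.145
grip_force: 0.0
time_s: 1.1
eef_pos: [354.1, -314.2, 242.3]
ee_rot: [0.0, 0.999, 0.045, 0.0]
force: [0.9, -0.7, 0.1]
grip_width: 0.001
grip_force: 0.0
time_s: 1.6
eef_pos: [464.4, -182.4, 242.2]
ee_rot: [-0.0, 0.999, 0.047, 0.0]
force: [-0.3, -1.0, -0.0]
grip_width: -0.001
grip_force: 0.0
```

```bash
python3 -m jog '[[0.023,-0.027,0.024,0,0,0,0],[0.023,-0.027,0.024,0,0,0,0],[0.022,-0.027,0.024,0,0,0,0],[0,0,0,0,0,0,0],[0,0,0,0,0,0,0]]'
python3 - <<'E'
from h import *
from rig import sense
from scipy.spatial.transform import Rotation as R
s=sense(); I=eyes.capture("wrist")[:,:,::-1]; cv2.imwrite("pics/w1.png",I); c=eyes.calibration("wrist")
q=s['ee_rot']; W=np.eye(4); W[:3,:3]=R.from_quat([*q[1:],q[0]]).as_matrix(); W[:3,3]=s['eef_pos']; np.save("W1.npy",W@c['mount']); print(s['eef_pos'],q)
C=np.linalg.inv(W@c['mount'])
for n,p in dict(bolts=(525,-95,55),washers=(515,19.5,55),tip=(*s['eef_pos'][:2],s['eef_pos'][2]-11)).items():
    v=C[:3]@[*p,1]; print(n,(v[:2]/v[2]*c['fx']+[c['cx'],c['cy']]).round(1))
E
```

```text
time_s: 2.1
eef_pos: [522.9, -99.4, 170.0]
ee_rot: [-0.0, 0.999, 0.045, -0.0]
force: [-0.2, -0.6, 0.8]
grip_width: 0.002
grip_force: 0.0
[522.93882189 -99.3566785  170.0199039 ] [-5.05363817e-05  9.99007987e-01  4.45288592e-02 -4.69674769e-04]
bolts [314.2 195.2]
washers [159.8 194.9]
tip [320.1 268.7]
```

View pics/w1.png

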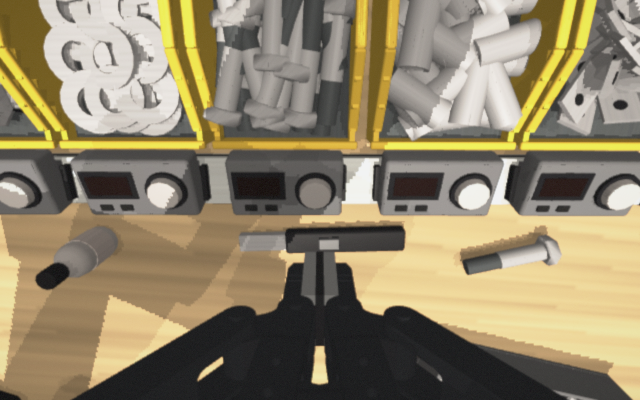

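The wrist view shows the bolts bin straight ahead. Its shadowed button is at (316,191) against (314,195) predicted, and the washers button is at (162,191). That is within 3 mm, so I'll correct slightly and descend.

```bash
python3 -m jog '[[0.003,-0.004,0.03,0,0,0,0],[0,0,0.03,0,0,0,0],[0,0,0.03,0,0,0,0],[0,0,0,0,0,0,0],[0,0,0,0,0,0,0]]'
python3 -m jog '[[0,0,0.005,0,0,0,0],[0,0,0,0,0,0,0],[0,0,0,0,0,0,0]]'
python3 -m jog '[[0,0,0.003,0,0,0,0],[0,0,0.0,0,0,0,0]]'
python3 -m jog '[[0,0,0.002,0,0,0,0],[0,0,0,0,0,0,0]]'
```

```text
time_s: 2.65
eef_pos: [526.1, -96.0, 81.7]
ee_rot: [0.0, 0.999, 0.043, 0.001]
force: [-0.7, -1.2, 0.3]
grip_width: 0.002
grip_force: 0.0
time_s: 2.95
eef_pos: [526.1, -95.1, 76.1]
ee_rot: [0.0, 0.999, 0.043, 0.001]
force: [0.4, 0.4, 0.3]
grip_width: -0.004
grip_force: 0.0
time_s: 3.15
eef_pos: [525.7, -94.8, 72.2]
ee_rot: [-0.0, 0.999, 0.043, -0.0]
force: [-0.3, 0.6, -0.3]
grip_width: 0.001
grip_force: 0.0
time_s: 3.35
eef_pos: [525.7, -94.8, 70.0]
ee_rot: [-0.0, 0.999, 0.043, -0.0]
force: [-0.4, 0.4, 0.4]
grip_width: -0.001
grip_force: 0.0
```

```bash
python3 -m jog '[[0,0,0.0015,0,0,0,0],[0,0,0,0,0,0,0]]'
python3 -m jog '[[0,0,0.0015,0,0,0,0],[0,0,0,0,0,0,0]]'
python3 -m jog '[[0,0,0.001,0,0,0,0],[0,0,0,0,0,0,0]]'
```

```text
time_s: 3.55
eef_pos: [525.7, -94.9, 68.6]
ee_rot: [-0.0, 0.999, 0.043, -0.0]
force: [0.3, 0.3, -0.1]
grip_width: -0.001
grip_force: 0.0
time_s: 3.75
eef_pos: [526.0, -94.9, 67.4]
ee_rot: [0.0, 0.999, 0.043, 0.0]
force: [0.3, 0.1, 1.9]
grip_width: -0.001
grip_force: 0.9
time_s: 3.95
eef_pos: [526.1, -95.0, 66.4]
ee_rot: [0.0, 0.999, 0.043, 0.0]
force: [1.4, 0.5, 3.2]
grip_width: 0.0
grip_force: 1.2
```

```bash
python3 -m jog '[[0,0,0.001,0,0,0,0],[0,0,0,0,0,0,0]]'
python3 -m jog '[[0,0,0.001,0,0,0,0],[0,0,0,0,0,0,0]]'
python3 -m jog '[[0,0,0.0008,0,0,0,0],[0,0,0,0,0,0,0]]'
```

```text
time_s: 4.15
eef_pos: [526.1, -95.0, 65.5]
ee_rot: [0.0, 0.999, 0.043, 0.0]
force: [1.8, 0.7, 3.6]
grip_width: -0.004
grip_force: 1.6
time_s: 4.35
eef_pos: [526.0, -95.0, 64.4]
ee_rot: [0.0, 0.999, 0.043, 0.0]
force: [2.7, 0.6, 4.3]
grip_width: -0.005
grip_force: 1.9
time_s: 4.55
eef_pos: [526.0, -95.0, 63.6]
ee_rot: [0.0, 0.999, 0.043, 0.0]
force: [2.9, -0.0, 5.2]
grip_width: 0.001
grip_force: 2.1
```

About 4.4 mm vertical travel. The force along the button axis of about 4.3 N also implies about 4.1 mm. A touch more, then release and move 115 mm along the strip.

```bash
python3 -m jog '[[0,0,0.0005,0,0,0,0],[0,0,0,0,0,0,0],[0,0,-0.004,0,0,0,0],[0,0,-0.03,0,0,0,0],[0,0,0,0,0,0,0]]'
python3 -m jog '[[0,-0.0385,0,0,0,0,0],[0,-0.0385,0,0,0,0,0],[0,-0.038,0,0,0,0,0],[0,0,0,0,0,0,0],[0,0,0,0,0,0,0]]'
python3 -m jog '[[0,0,0.02,0,0,0,0],[0,0,0,0,0,0,0],[0,0,0,0,0,0,0]]'
```

```text
time_s: 5.05
eef_pos: [526.5, -95.3, 99.4]
ee_rot: [0.001, 0.999, 0.043, 0.001]
force: [1.1, 0.4, 0.4]
grip_width: -0.001
grip_force: 0.0
time_s: 5.55
eef_pos: [515.2, 20.1, 96.4]
ee_rot: [-0.0, 0.999, 0.044, -0.001]
force: [-1.1, -0.7, -0.6]
grip_width: -0.001
grip_force: 0.0
time_s: 5.85
eef_pos: [515.7, 18.8, 76.9]
ee_rot: [-0.0, 0.999, 0.043, -0.001]
force: [-0.0, 0.7, -0.4]
grip_width: 0.0
grip_force: 0.0
```

```bash
python3 -m jog '[[0,0,0.004,0,0,0,0],[0,0,0.003,0,0,0,0],[0,0,0,0,0,0,0]]'
python3 -m jog '[[0,0,0.0015,0,0,0,0],[0,0,0,0,0,0,0],[0,0,0.0015,0,0,0,0],[0,0,0,0,0,0,0]]'
python3 -m jog '[[0,0,0.001,0,0,0,0],[0,0,0.001,0,0,0,0],[0,0,0,0,0,0,0]]'
```

```text
time_s: 6.15
eef_pos: [515.7, 19.5, 69.8]
ee_rot: [-0.0, 0.999, 0.043, -0.0]
force: [-0.2, -0.3, 0.5]
grip_width: 0.001
grip_force: 0.0
time_s: 6.55
eef_pos: [516.1, 19.6, 67.2]
ee_rot: [0.0, 0.999, 0.043, 0.0]
force: [0.5, 0.2, 1.7]
grip_width: -0.001
grip_force: 1.0
time_s: 6.85
eef_pos: [516.2, 19.6, 65.2]
ee_rot: [0.0, 0.999, 0.043, 0.001]
force: [1.5, -0.3, 4.7]
grip_width: -0.004
grip_force: 1.6
```

```bash
python3 -m jog '[[0,0,0.001,0,0,0,0],[0,0,0.001,0,0,0,0],[0,0,0,0,0,0,0],[0,0,0,0,0,0,0]]'
```

```text
time_s: 7.25
eef_pos: [516.1, 19.6, 63.2]
ee_rot: [0.0, 0.999, 0.043, 0.0]
force: [2.9, 0.1, 5.8]
grip_width: 0.004
grip_force: 2.3
```

Pressed about 4.5 mm. Release and go to the nuts.

```bash
python3 -m jog '[[0,0,-0.004,0,0,0,0],[0,0,-0.03,0,0,0,0],[0,0,0,0,0,0,0]]'
python3 -m jog '[[0,-0.038,0,0,0,0,0],[0,-0.038,0,0,0,0,0],[0,-0.038,0,0,0,0,0],[0,0,0,0,0,0,0],[0,0,0,0,0,0,0]]'
python3 -m jog '[[0,0,0.02,0,0,0,0],[0,0,0.003,0,0,0,0],[0,0,0,0,0,0,0],[0,0,0,0,0,0,0]]'
```

```text
time_s: 7.55
eef_pos: [516.6, 19.5, 99.4]
ee_rot: [0.0, 0.999, 0.043, 0.001]
force: [0.4, -0.2, -0.4]
grip_width: 0.003
grip_force: 0.0
time_s: 8.05
eef_pos: [505.2, 133.5, 96.3]
ee_rot: [0.0, 0.999, 0.044, -0.001]
force: [0.3, -1.1, 0.1]
grip_width: -0.0
grip_force: 0.0
time_s: 8.45
eef_pos: [506.2, 132.7, 74.5]
ee_rot: [0.0, 0.999, 0.043, 0.0]
force: [0.1, -0.6, 0.5]
grip_width: -0.003
grip_force: 0.0
```

```bash
python3 -m jog '[[0,0,0.004,0,0,0,0],[0,0,0.0015,0,0,0,0],[0,0,0.0015,0,0,0,0],[0,0,0,0,0,0,0]]'
python3 -m jog '[[0,0,0.001,0,0,0,0],[0,0,0.001,0,0,0,0],[0,0,0,0,0,0,0]]'
```

```text
time_s: 8.85
eef_pos: [506.2, 133.2, 67.2]
ee_rot: [0.0, 0.999, 0.043, 0.0]
force: [0.3, -1.1, 2.3]
grip_width: 0.001
grip_force: 1.0
time_s: 9.15
eef_pos: [506.3, 133.2, 65.2]
ee_rot: [0.0, 0.999, 0.043, 0.001]
force: [1.6, 0.4, 4.8]
grip_width: 0.001
grip_force: 1.6
```

```bash
python3 -m jog '[[0,0,0.001,0,0,0,0],[0,0,0.001,0,0,0,0],[0,0,0,0,0,0,0],[0,0,0,0,0,0,0]]'
python3 -m jog '[[0,0,-0.004,0,0,0,0],[0,0,-0.045,0,0,0,0],[0,0,0,0,0,0,0]]'
python3 -m jog '[[0,-0.043,0,0,0,0,0],[0,-0.043,0,0,0,0,0],[0,-0.042,0,0,0,0,0],[-0.032,-0.021,0,0,0,0,0],[-0.032,-0.021,0,0,0,0,0]]'
python3 -m jog '[[0,0,0,0,0,0,0],[0,0,0,0,0,0,0]]'
python3 - <<'E'
from h import *
from rig import sense
from scipy.spatial.transform import Rotation as R
s=sense(); I=eyes.capture("wrist")[:,:,::-1].copy(); c=eyes.calibration("wrist")
q=s['ee_rot']; W=np.eye(4); W[:3,:3]=R.from_quat([*q[1:],q[0]]).as_matrix(); W[:3,3]=s['eef_pos']; print(s['eef_pos'])
C=np.linalg.inv(W@c['mount'])
v=C[:3]@[427,297,39,1]; p=(v[:2]/v[2]*c['fx']+[c['cx'],c['cy']]); print(p)
cv2.imwrite("pics/w2.png",I)
E
```

```text
time_s: 9.55
eef_pos: [506.2, 133.3, 63.2]
ee_rot: [-0.0, 0.999, 0.043, 0.0]
force: [3.0, 0.1, 6.1]
grip_width: -0.001
grip_force: 2.3
time_s: 9.85
eef_pos: [507.4, 133.4, 115.9]
ee_rot: [-0.0, 0.999, 0.044, 0.003]
force: [0.2, -0.6, -0.8]
grip_width: -0.003
grip_force: 0.0
time_s: 10.35
eef_pos: [425.5, 297.8, 110.9]
ee_rot: [0.0, 0.999, 0.044, -0.001]
force: [-0.6, 0.3, -0.7]
grip_width: 0.001
grip_force: 0.0
time_s: 10.55
eef_pos: [426.8, 297.2, 111.7]
ee_rot: [0.0, 0.999, 0.044, -0.001]
force: [-0.4, -0.6, 0.7]
grip_width: 0.001
grip_force: 0.0
[426.81134426 297.16622783 111.65440127]
[320.12097012 219.04901563]
```

View pics/w2.png

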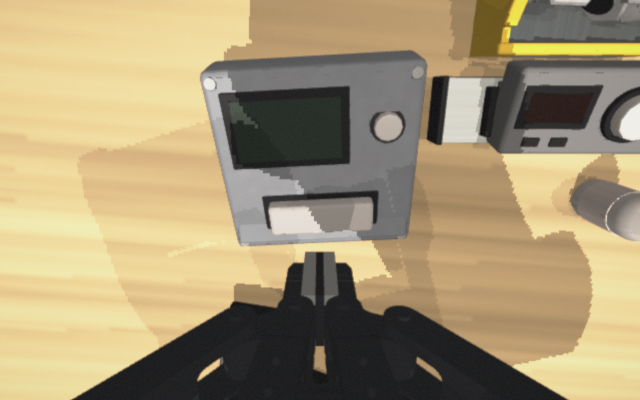

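The wrist view shows the bar key's centre at about (321,215) against (320,219) predicted, so alignment is good. The cancel key at (388,126) is well clear. Descend.

```bash
python3 -m jog '[[0,0,0.03,0,0,0,0],[0,0,0.02,0,0,0,0],[0,0,0,0,0,0,0],[0,0,0,0,0,0,0],[0,0,0,0,0,0,0]]'
python3 -m jog '[[0,0,0.004,0,0,0,0],[0,0,0.0015,0,0,0,0],[0,0,0,0,0,0,0],[0,0,0,0,0,0,0]]'
python3 -m jog '[[0,0,0.0015,0,0,0,0],[0,0,0,0,0,0,0]]'
python3 -m jog '[[0,0,0.0015,0,0,0,0],[0,0,0,0,0,0,0]]'
```

```text
time_s: 11.1
eef_pos: [428.4, 297.0, 63.1]
ee_rot: [-0.0, 0.999, 0.043, 0.001]
force: [-0.1, -0.6, -0.1]
grip_width: 0.0
grip_force: 0.0
time_s: 11.5
eef_pos: [427.5, 297.1, 56.6]
ee_rot: [-0.0, 0.999, 0.043, 0.0]
force: [0.4, -0.2, 0.2]
grip_width: -0.002
grip_force: 0.0
time_s: 11.7
eef_pos: [427.4, 297.0, 54.9]
ee_rot: [0.0, 0.999, 0.043, -0.0]
force: [-0.3, 0.3, 0.5]
grip_width: -0.001
grip_force: 0.0
time_s: 11.9
eef_pos: [427.3, 297.0, 53.3]
ee_rot: [0.0, 0.999, 0.043, -0.0]
force: [-0.1, 0.4, -0.4]
grip_width: 0.003
grip_force: 0.0
```

```bash
python3 -m jog '[[0,0,0.0015,0,0,0,0],[0,0,0,0,0,0,0]]'
python3 -m jog '[[0,0,0.0015,0,0,0,0],[0,0,0,0,0,0,0]]'
python3 -m jog '[[0,0,0.001,0,0,0,0],[0,0,0.001,0,0,0,0],[0,0,0,0,0,0,0]]'
```

```text
time_s: 12.1
eef_pos: [427.5, 297.1, 52.0]
ee_rot: [-0.0, 0.999, 0.043, 0.0]
force: [-0.4, 0.7, 2.0]
grip_width: 0.002
grip_force: 0.7
time_s: 12.3
eef_pos: [427.7, 297.1, 50.6]
ee_rot: [-0.0, 0.999, 0.043, 0.0]
force: [1.0, 0.1, 2.6]
grip_width: 0.001
grip_force: 1.1
time_s: 12.6
eef_pos: [427.8, 297.1, 48.7]
ee_rot: [-0.0, 0.999, 0.043, 0.0]
force: [2.0, -0.2, 3.4]
grip_width: -0.002
grip_force: 1.7
```

Contact came at about 52.5, so it's in about 3.7 mm. Another 1 mm, then retreat.

```bash
python3 -m jog '[[0,0,0.001,0,0,0,0],[0,0,0,0,0,0,0],[0,0,0,0,0,0,0]]'
python3 -m jog '[[0,0,-0.004,0,0,0,0],[0,0,-0.04,0,0,0,0],[0,0,-0.04,0,0,0,0],[0,0,0,0,0,0,0],[0,0,0,0,0,0,0]]'
python3 - <<'E'
from h import *
a=eyes.capture("top")[:,:,::-1]; cv2.imwrite("pics/top1.png",a)
E
```

```text
time_s: 12.9
eef_pos: [427.7, 297.1, 47.6]
ee_rot: [-0.0, 0.999, 0.043, 0.0]
force: [1.9, -0.1, 4.7]
grip_width: 0.003
grip_force: 2.0
time_s: 13.4
eef_pos: [426.9, 296.9, 131.3]
ee_rot: [0.0, 0.999, 0.043, -0.0]
force: [-0.3, -0.4, -0.9]
grip_width: -0.004
grip_force: 0.0
```

View pics/top1.png

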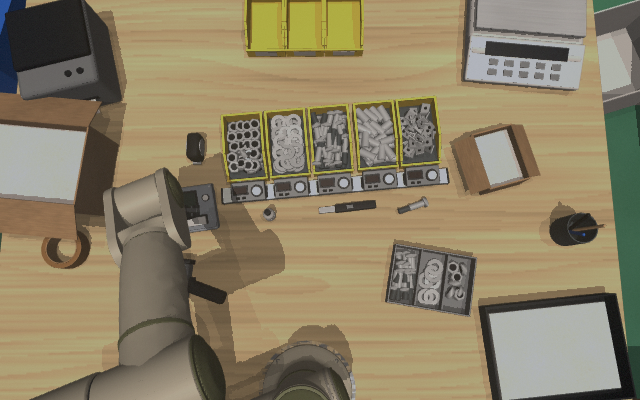

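The loose items that are in view (bins, tray, bolt, glue, cutter, carton) sit where they started, and the arm is clear above the box. Handing in.

```bash
python3 -c "
from rig import finish_job; print(finish_job())"
```

```text
the job is handed in; nothing more can be done
None
```

I pressed and released the bolts, washers, nuts and bar keys in that order, each about 4 to 5 mm deep by arm position and force, saw nothing on the bench moved (the arm partly hid the scanner), and handed the job in at about 13.5 s; no verdict was returned.

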